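# Fit the traverse cam on the winder's slanted shaft

## Robot

A 6-joint arm with a two-finger parallel gripper is mounted at the origin on a cart in front of the work surface, level with it; the furniture and walls round the work are solid. World frame = base frame: x ahead of the robot, y to its left, z up, the work surface at z = 0. Lengths are in m, angles in degrees, forces in N, time in s.
With the tool pointing down it reaches from about 0.375 to 0.9 m from the base axis. Payload 3.1 kg.
Tool frame: the origin (TCP) lies at the very end of the fingers, on their centre line; the grasp point (between the pads) lies 19 mm behind it; z points along the fingers, y is the line along which they close (so a half turn about z gives the same grasp; the last joint's range is limited). The gripper opens to 85 mm and grips with 20 to 120 N. Pads are 22 mm wide; open, the fingers measure 114 mm over their backs; the gripper's body (76 mm by 85 mm) begins 54 mm behind the grasp point. The pads swing forward as they close: fully open they stand 13 mm farther back than shut.
Start: joints at [-10.227, 30.224, 82.088, -0, 67.689, -10.227], TCP at [0.625, 0, 0.231] pointing down, gripper open.
Joint ranges: [-176.69, 176.69], [-43.24, 126.21], [12.49, 139.97], [-82, 262], [0, 151.66], [-163.58, 163.58]. Speed limits (degrees/s): [159.86, 159.86, 180, 180, 180, 180].

## Interface

Orientations are given as a 3x3 rotation matrix whose columns are the frame's x, y, z axes.
In Python, from station import ctrl, cams gives the robot as it stands.
- The arm moves only by the tool jog_arm, never from a script. Its argument "rows" is a list of rows, each a list of 7 numbers: the closure, from 0 (fully open) to 1 (shut), then the shift along the tool's x, y, z in m, then the turn, a rotation vector about the tool's x, y, z in degrees. A call has exactly 10 rows; each row is the pose to reach, as a shift and turn from the pose commanded when the call began, along the tool's axes at that moment; what a row does not reach only later rows make up. A row lasts 1/12 s, in which the tool goes at most 41.7 mm and 7.16 degrees, less where a joint would pass 70% of its speed; a pose out of reach is approached as far as the arm can. A call with a gripper value outside its range is refused whole. The fingers move at their own pace and stop on an object; the grip force is fixed at half the most. Time passes only in rows, so rows that repeat a pose let the fingers close, or fill a call up. It gives the time, the measured TCP pose, the force, the opening and the grip force at its end, in the units of the state.
- ctrl.get_state(): the state, without advancing time (a new reading comes with each control period).
- cams.snapshot(name): name is "scene" or "top" or "wrist"; returns a dict with "img" (384x512x3 uint8, blue, green, red), "vertical_fov" (degrees; the focal length in pixels is half the picture's height over the tangent of half this angle, whatever the lens; pixels are square), "cx", "cy" (the principal point, pixels), "dist" ([k1, k2, p1, p2, k3] as OpenCV has them; the pictures are not rectified), "origin" and "rotation" of the camera in the world. Camera axes: x right, y up, looking along -z (the intrinsics and any distortion apply to the point x, -y, -z); pixel columns grow to the right and rows downward; lengths in m; the calibration is good to about 2 mm. A picture is of the moment at which its call begins. There is no depth.
- ctrl.finish_job(): hands the job in; it is judged then, once.
The state is a dict: "time": time; "joint_positions": joint angles; "qvel": joint speeds; "joint_efforts": joint torques, N m; "eef_pos": TCP position; "ee_rot": TCP orientation; "wrist_force": force on the tool from outside, world axes, zero at the start; "ft_torque": the same for the moment, N m; "gripper_width": finger opening in m; "gripper_force": force on a finger pad.
Only numpy, scipy, OpenCV 4.12 (cv2) and the standard library are available. Lean on these libraries where they do the work, as an engineer would, in place of code of your own. Each camera call takes 0.05 s, during which the arm holds its last target. There are 200 camera calls.

## Task

Fit the loose cam on the winder's slanted drive shaft, hub outward: turn it so that the flat in its bore matches the flat on the shaft, and slide it down the shaft in the gripper, not dropped, until it sits fully home on the collar. Then let go of it, and leave the other things on the bench where they are.

Things in the scene. Friction and masses are not known exactly. Their poses are not given: they have to be found in the camera images.
- cam_center (a point): Loose bare-brass cam, 0.14 kg, lying hub up: egg-shaped plate 10 mm thick (radius 30 mm, one lobe to 44 mm with a small dark dot) and on it a round hub 30 mm in diameter, 32 mm tall; 42 mm high in all. This point is on the hub's axis, half-way up (21 mm above the underside); z points from the plate's underside out of the hub, x from the axis to the lobe.
- cam_mouth (a point): The cam's D-shaped bore, which runs right through along the hub's axis: 20.4 mm diameter with one flat, 6.2 mm from the axis, on the lobe's side (+x). This point is the middle of its mouth in the plate's flat underside; axes as for cam_center, which lies 21 mm along z from here.
- shaft_seat (a point): Bare steel drive shaft, leaning 30 degrees from vertical toward the robot's side: 18 mm diameter, one flat 5 mm from its axis, standing 38 mm out of a collar, the last 8 mm tapered to 62 percent. This point is on its axis at the collar's outer face, 85 mm above the worktop, where the cam's underside comes to rest; z points along the shaft to its free end, x from the axis to the flat.
- tape_measure_mid (a point): Bystander: yellow pocket tape measure standing on the worktop, 32x67x55 mm; its middle, 27 mm up.
- marker_red_mid (a point): Bystander: white marker with a red cap lying on the worktop, 14x133x16 mm; its middle, 8 mm up.
- oil_bottle_mid (a point): Bystander: small upright oil bottle with a red spout, 32 mm diameter, 119 mm high; its middle, 60 mm up.
- winder: The winder that carries the shaft, fixed to the worktop: grey wedge-shaped housing on a dark base plate 124x100 mm, black motor at its back. Origin under the shaft's collar, at the worktop; x points to its back. The shaft's collar is 38 mm in diameter, with a small lug reaching 28 mm from the axis on the side of the shaft's flat. The drive holds the shaft: it does not turn by hand.

How it is judged:
By the outcome, as a careful person would: the job done as asked, in the order asked, and still so for the second after the job is handed in, with the robot touching nothing.
It also fails if it takes over 43 s, if anything falls off the work surface, if the arm or the gripper's body presses on something with over 40 N, if the wrist force passes 120 N, or if a joint passes its speed limit or range.

## Working session

There is one attempt and no reset: what is moved stays moved. The work goes in short steps, Python scripts to look and compute and a tool call to move; the robot and the scene stay as the last step left them, time stands still between calls to the robot, and variables do not carry over. Pictures are saved under pics/ and viewed, at most 10 in all, crops included, and the job is handed in when it is done.

Besides the shell and the picture viewer there is one more tool, called after "Emit:" in YAML: its name, and indented under it one key for each argument. jog_arm: Moves the arm, as the interface text tells. Its arguments: {"type":"object","properties":{"rows":{"type":"array"}},"required":["rows"]}

```bash
ls; mkdir -p pics
cat > h.py <<'E'
import numpy as np, cv2
from station import ctrl, cams
def K(s):
    f=s["img"].shape[0]/2/np.tan(np.radians(s["vertical_fov"]/2))
    return np.array([[f,0,s["cx"]],[0,f,s["cy"]],[0,0,1.]])
def ray(s,uv):
    p=cv2.undistortPoints(np.array(uv,float).reshape(-1,1,2),K(s),np.array(s["dist"],float)).reshape(-1,2)
    d=np.c_[p[:,0],-p[:,1],-np.ones(len(p))]@np.array(s["rotation"]).T
    return np.array(s["origin"]),d/np.linalg.norm(d,axis=1)[:,None]
def plane(s,uv,z):
    o,d=ray(s,uv); return o+d*((z-o[2])/d[:,2])[:,None]
def proj(s,P):
    c=(np.atleast_2d(P)-s["origin"])@np.array(s["rotation"])
    c=c*[1,-1,-1]
    return cv2.projectPoints(c,np.zeros(3),np.zeros(3),K(s),np.array(s["dist"],float))[0].reshape(-1,2)
def tri(obs):
    A=np.zeros((3,3));b=np.zeros(3)
    for s,uv in obs:
        o,d=ray(s,[uv]);M=np.eye(3)-np.outer(d[0],d[0]);A+=M;b+=M@o
    return np.linalg.solve(A,b)
E
cat > t.py <<'E'
from h import *
import pickle
S={n:cams.snapshot(n) for n in("scene","top","wrist")}
pickle.dump(S,open("s0.pkl","wb"))
for n in S: cv2.imwrite(f"pics/{n}0.png",S[n]["img"]); print(n,S[n]["origin"],S[n]["vertical_fov"],S[n]["dist"])
E
python3 t.py
python3 -c "
import cv2,numpy as np
a=[cv2.imread(f'pics/{n}0.png') for n in('scene','top')]
cv2.imwrite('pics/a.png',cv2.resize(np.vstack(a),(512*600//768*1,600)) if 0 else a[0])"
```

```text
pics
scene [0.89235092 0.4320288  0.95466007] 46.4550776179262 [-0.13671221  0.          0.          0.          0.        ]
top [ 0.39384422 -0.10856489  1.15292314] 44.15888764693938 [0.04133966 0.         0.         0.         0.        ]
wrist [0.62514957 0.07149558 0.37366494] 64.69553393575657 [-0.07671901  0.          0.          0.          0.        ]
```

View pics/top0.png

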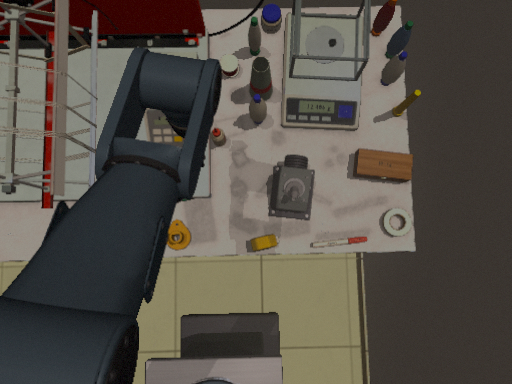

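View pics/scene0.png

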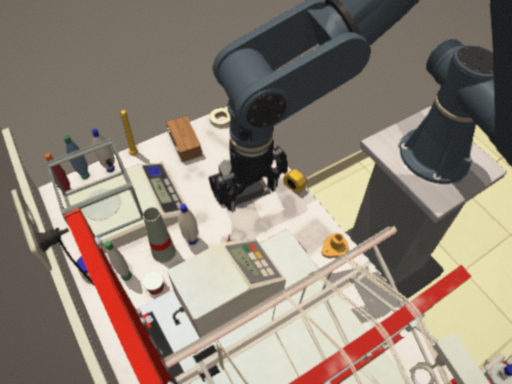

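Top view: cam at about (178,234), winder (293,190), tape (264,242), marker (340,242), oil bottle about (218,136). Scene view: cam at (335,245); the arm hides the winder. I'll enlarge these.

```bash
cat > t2.py <<'E'
from h import *
import pickle
S=pickle.load(open("s0.pkl","rb"))
z=lambda n,x,y,w,h,k:cv2.resize(S[n]["img"][y:y+h,x:x+w],None,fx=k,fy=k,interpolation=cv2.INTER_CUBIC)
a=np.hstack([z("top",150,205,60,50,5),z("top",250,145,80,80,5)[:250*2][:, :400]] if 0 else [cv2.resize(z("top",150,205,60,50,5),(360,300)),cv2.resize(z("top",255,145,72,60,5),(360,300))])
b=np.hstack([cv2.resize(z("scene",305,220,60,50,5),(360,300)),cv2.resize(S["wrist"]["img"],(360,300))])
cv2.imwrite("pics/b.png",np.vstack([a,b]))
t=S["top"];print(plane(t,[(178,234),(293,190),(264,242),(340,242),(218,136)],0.04).round(3))
print(plane(S["scene"],[(335,245)],0.02).round(3))
print(t["rotation"],S["wrist"]["rotation"])
E
python3 t2.py
```

```text
[[ 0.439  0.076  0.04 ]
 [ 0.537 -0.196  0.04 ]
 [ 0.416 -0.124  0.04 ]
 [ 0.412 -0.302  0.04 ]
 [ 0.671 -0.02   0.04 ]]
[[0.442 0.085 0.02 ]]
[[-0.02323268  0.99167186 -0.1266774 ]
 [-0.99969913 -0.02204755  0.01074981]
 [ 0.00786736  0.12688903  0.99188572]] [[ 0.99999732  0.00106286  0.00205807]
 [-0.00159137  0.96086784  0.27700264]
 [-0.00168311 -0.27700517  0.96086695]]
```

View pics/b.png

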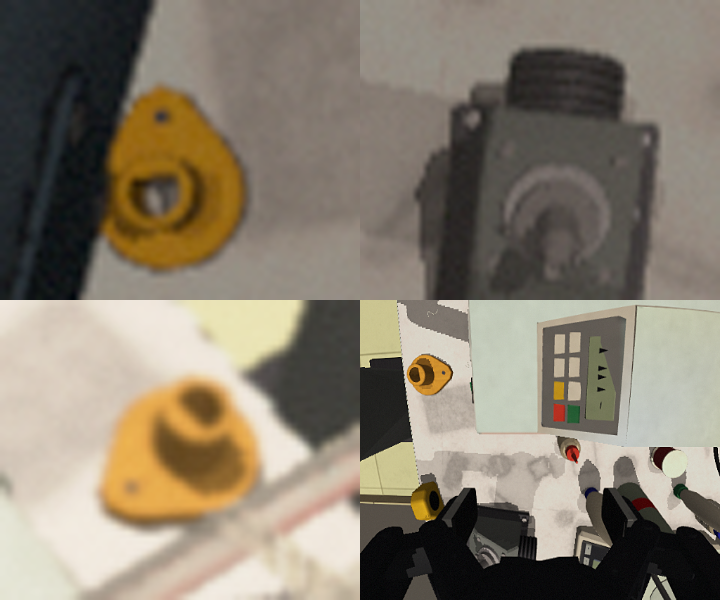

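Crops: in the top view the cam's dot (lobe) lies almost straight up (+x) of the bore, and the collar is near top pixel (294,186). I'll go for a closer look along the shaft axis, tilted 30°.

```bash
cat >> h.py <<'E'
from scipy.spatial.transform import Rotation as Rn
def to(p,R):
    s=ctrl.get_state();T=np.array(s["ee_rot"]);
    print("t",round(s["time"],2),"shift",(T.T@(np.array(p)-s["eef_pos"])).round(4),"rot",Rn.from_matrix(T.T@R).as_rotvec(degrees=True).round(2))
E
cat > t3.py <<'E'
from h import *
import pickle
S=pickle.load(open("s0.pkl","rb"));s=ctrl.get_state();print(np.array(s["ee_rot"]).round(3))
seat=plane(S["top"],[(294,186)],0.085)[0];print(seat)
print("cam",plane(S["top"],[(150+155/6,205+195/6)],0.042),plane(S["top"],[(150+161/6,205+117/6)],0.01))
a=np.array([.5,0,-.866]);R=Rn.from_rotvec([0,-30,0],degrees=True).as_matrix()@np.array(s["ee_rot"])
to(seat-a*.128+[0,-.06,0],R)
E
python3 t3.py
```

```text
[[ 0.     1.    -0.002]
 [ 1.    -0.     0.   ]
 [ 0.    -0.002 -1.   ]]
[ 0.5399903  -0.19477952  0.085     ]
cam [[0.43090192 0.08110957 0.042     ]] [[0.46303454 0.08420506 0.01      ]]
t 0.15 shift [-0.2549 -0.1484  0.0349] rot [-3.e+01  0.e+00 -1.e-02]
```

Emit:
jog_arm:
  rows:
    - [0,-0.255,-0.148,0.035,-30,0,0]
    - [0,-0.255,-0.148,0.035,-30,0,0]
    - [0,-0.255,-0.148,0.035,-30,0,0]
    - [0,-0.255,-0.148,0.035,-30,0,0]
    - [0,-0.255,-0.148,0.035,-30,0,0]
    - [0,-0.255,-0.148,0.035,-30,0,0]
    - [0,-0.255,-0.148,0.035,-30,0,0]
    - [0,-0.255,-0.148,0.035,-30,0,0]
    - [0,-0.255,-0.148,0.035,-30,0,0]
    - [0,-0.255,-0.148,0.035,-30,0,0]

```text
time: 0.98
eef_pos: [0.4753, -0.2595, 0.196]
ee_rot: [[0.005, 0.866, 0.5], [1.0, -0.003, -0.005], [-0.002, 0.5, -0.866]]
wrist_force: [-0.5, -0.1, 1.1]
gripper_width: 0.0854
gripper_force: 0.0
```

```bash
cat > t4.py <<'E'
from h import *
import pickle,sys
k=sys.argv[1]
S={n:cams.snapshot(n) for n in("scene","top","wrist")}
pickle.dump(S,open(f"s{k}.pkl","wb"))
w=cv2.resize(S["wrist"]["img"],(768,576),interpolation=cv2.INTER_CUBIC)
cv2.imwrite(f"pics/w{k}.png",w)
s=ctrl.get_state();print(s["time"],s["eef_pos"],np.array(s["joint_positions"]).round(1))
E
python3 t4.py 1
```

```text
1.1333 [ 0.47633488 -0.25654347  0.19607871] [-53.5  22.1 115.5  47.7  32.8 -92. ]
```

View pics/w1.png

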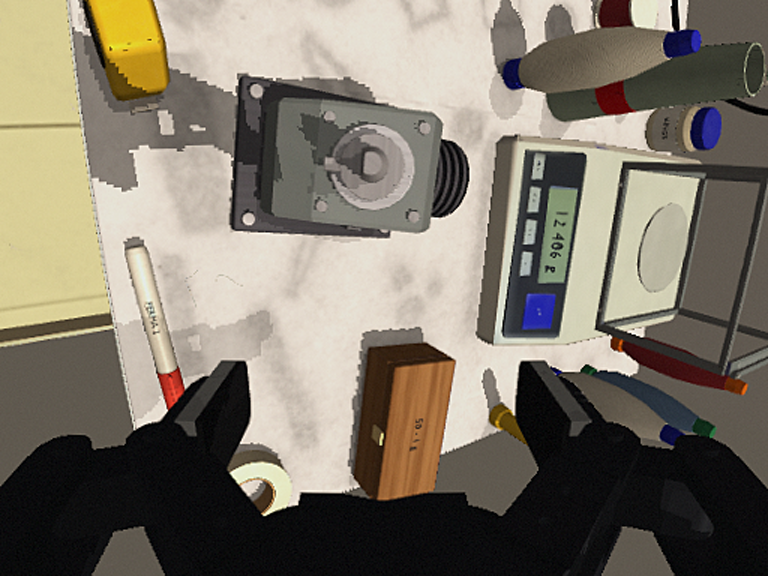

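Wrist view: winder collar centred near (371,166), lug toward the left (~(335,168), i.e. robot side/downslope). Zoom in on it.

Run:
```python
import pickle,cv2
S=pickle.load(open("s1.pkl","rb"));im=S["wrist"]["img"][70:150,200:300]
im=cv2.resize(im,None,fx=8,fy=8,interpolation=cv2.INTER_CUBIC);im=im[:600]
im=cv2.convertScaleAbs(im,alpha=1.5)
cv2.imwrite("pics/c.png",im)
```

```text
(no output)
```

View pics/c.png

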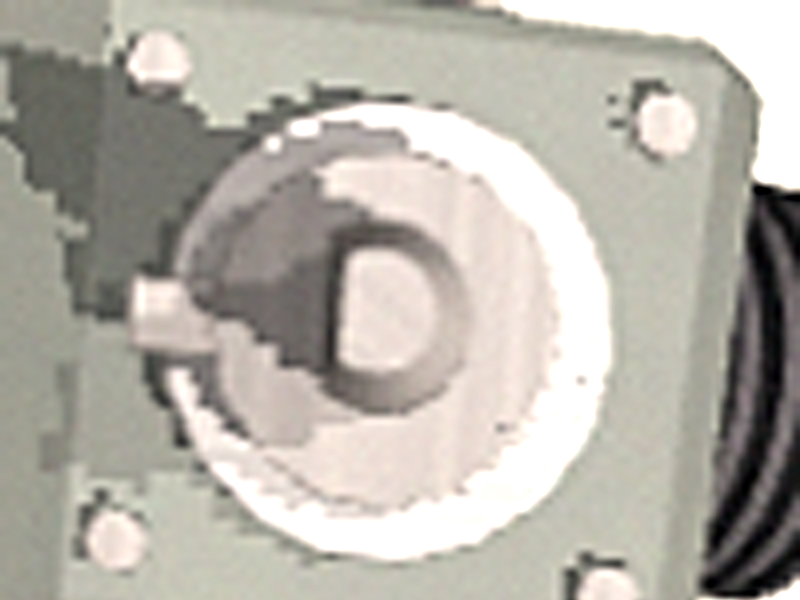

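Clear view: the shaft's flat faces left (toward the lug). In crop pixels, the lug centre is (172,315), collar face centre (378,333), shaft shoulder centre (377,318) and tip (376,311). I'll compute the axis and flat direction, then the cam look pose.

```bash
cat > t5.py <<'E'
from h import *
import pickle
S=pickle.load(open("s1.pkl","rb"));w=S["wrist"];px=lambda x,y:(200+(x+.5)/8-.5,70+(y+.5)/8-.5)
seat=plane(w,[px(378,333)],.085)[0];sh=plane(w,[px(377,318)],.111)[0];tip=plane(w,[px(376,311)],.1179)[0]
print(seat,sh,tip)
o,_=ray(w,[(0,0)])
def on(p,n,c): 
    o,d=ray(w,[p]);d=d[0];return o+d*(n@(c-o))/(n@d)
for psi in(-4,-6,-8,-10):
    c,s=np.cos(np.radians(psi)),np.sin(np.radians(psi))
    n=np.array([-.5*c,-.5*s,.866]);xf=np.array([.866*c,.866*s,.5]);yf=np.array([-s,c,0])
    f=lambda v:np.degrees(np.arctan2(v@yf,v@xf)).round(1)
    b=[on(px(*q),n,seat-n*.012) for q in((158,60),(667,125),(115,540),(610,595))]
    lug=on(px(172,315),n,seat)-seat; tp=[on(px(*q),n,tip) for q in((340,250),(332,375))]
    print(psi,"bolts",f(b[1]-b[0]),f(b[3]-b[2]),f(b[0]-b[2]),f(b[1]-b[3]),"lug",f(lug),np.linalg.norm(lug),"flat",f(tp[0]-tp[1])+90)
st=ctrl.get_state();print("tcp proj",proj(w,st["eef_pos"]), "tcp->cam off",np.array(st["ee_rot"]).T@(w["origin"]-st["eef_pos"]))
S0=pickle.load(open("s0.pkl","rb"));print("analyzer",plane(S0["wrist"],[(163.5,169)],.08))
m=S0["wrist"];print("cam",plane(m,[((418-360)*512/360,(374-300)*384/300)],.042),plane(m,[((443-360)*512/360,(374-300)*384/300)],.01))
R=np.array([[-1,0,0],[0,1,0],[0,0,-1.]])
to([.48,.082,.16],R)
E
python3 t5.py
```

```text
[ 0.53333736 -0.19372963  0.085     ] [ 0.51911853 -0.19157046  0.111     ] [ 0.51527575 -0.19078433  0.1179    ]
-4 bolts -3.9 -3.2 86.4 87.0 lug 178.1 0.022151385131126394 flat 178.9
-6 bolts -2.2 -1.5 88.3 88.7 lug 179.8 0.022152148597735666 flat 180.6
-8 bolts -0.5 0.2 90.1 90.3 lug -178.4 0.022151644055556023 flat 182.4
-10 bolts 1.3 2.0 92.0 92.0 lug -176.7 0.02214987701839914 flat 184.2
tcp proj [[254.19763688 242.76141547]] tcp->cam off [ 0.06953369  0.00046968 -0.14287215]
analyzer [[0.53360488 0.01003376 0.08      ]]
cam [[0.43867873 0.08448362 0.042     ]] [[0.46433579 0.08450748 0.01      ]]
t 1.13 shift [ 0.3385 -0.016   0.0327] rot [ 23.5   23.53 -87.95]
```

Emit:
jog_arm:
  rows:
    - [0,0.338,-0.02,0.015,23.5,23.5,-88]
    - [0,0.338,-0.02,0.015,23.5,23.5,-88]
    - [0,0.338,-0.02,0.015,23.5,23.5,-88]
    - [0,0.338,-0.02,0.015,23.5,23.5,-88]
    - [0,0.338,-0.02,0.015,23.5,23.5,-88]
    - [0,0.338,-0.02,0.015,23.5,23.5,-88]
    - [0,0.338,-0.02,0.015,23.5,23.5,-88]
    - [0,0.338,-0.02,0.015,23.5,23.5,-88]
    - [0,0.338,-0.02,0.015,23.5,23.5,-88]
    - [0,0.338,-0.02,0.015,23.5,23.5,-88]

```text
time: 1.97
eef_pos: [0.4649, 0.088, 0.1733]
ee_rot: [[-0.936, 0.335, 0.109], [0.344, 0.936, 0.078], [-0.076, 0.11, -0.991]]
wrist_force: [0.1, -0.8, 0.4]
gripper_width: 0.0852
gripper_force: 0.0
```

Run:
```python
from h import *
to([.468,.084,.16],np.array([[-1,0,0],[0,1,0],[0,0,-1.]]))
print(np.array(ctrl.get_state()["joint_positions"]).round(1))
```

```text
t 1.97 shift [-0.0032 -0.0042  0.0132] rot [  5.5    5.42 -19.94]
[ -6.2  21.8 111.8   7.8  40.9 -81.8]
```

Emit:
jog_arm:
  rows:
    - [0,-0.003,-0.004,0.013,5.5,5.4,-20]
    - [0,-0.003,-0.004,0.013,5.5,5.4,-20]
    - [0,-0.003,-0.004,0.013,5.5,5.4,-20]
    - [0,-0.003,-0.004,0.013,5.5,5.4,-20]
    - [0,-0.003,-0.004,0.013,5.5,5.4,-20]
    - [0,-0.003,-0.004,0.013,5.5,5.4,-20]
    - [0,-0.003,-0.004,0.013,5.5,5.4,-20]
    - [0,-0.003,-0.004,0.013,5.5,5.4,-20]
    - [0,-0.003,-0.004,0.013,5.5,5.4,-20]
    - [0,-0.003,-0.004,0.013,5.5,5.4,-20]

```text
time: 2.8
eef_pos: [0.4699, 0.079, 0.1603]
ee_rot: [[-1.0, 0.014, 0.004], [0.014, 1.0, 0.001], [-0.004, 0.001, -1.0]]
wrist_force: [-0.3, -0.2, 0.0]
gripper_width: 0.0856
gripper_force: 0.0
```

```bash
python3 t4.py 2
```

```text
2.95 [0.47001307 0.07905293 0.16028366] [-4.000e+00  2.530e+01  1.073e+02  1.000e-01  4.720e+01 -9.320e+01]
```

View pics/w2.png

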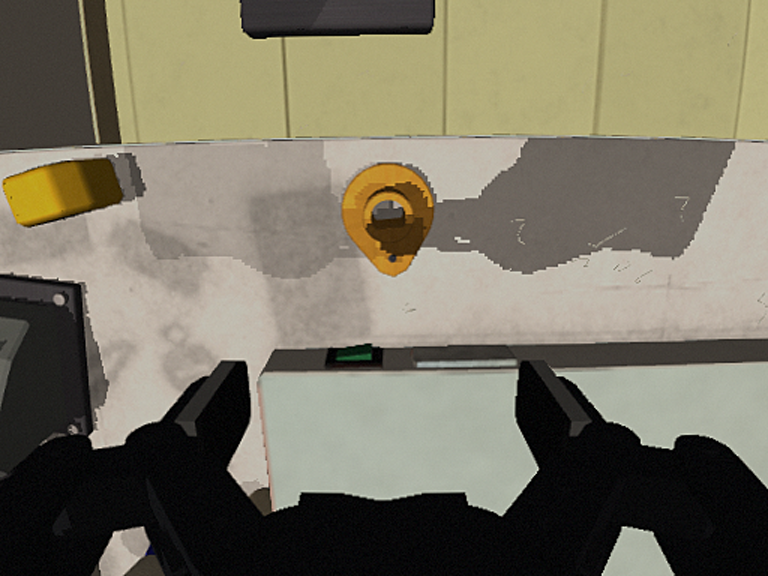

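Cam seen at about (388,220) with the dot at (392,258), well clear of the analyser edge (row 350). Zooming in on it.

Run:
```python
import pickle,cv2
S=pickle.load(open("s2.pkl","rb"));im=S["wrist"]["img"][105:188,220:300]
im=cv2.resize(im,None,fx=7,fy=7,interpolation=cv2.INTER_CUBIC)
cv2.imwrite("pics/d.png",im)
```

```text
(no output)
```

View pics/d.png

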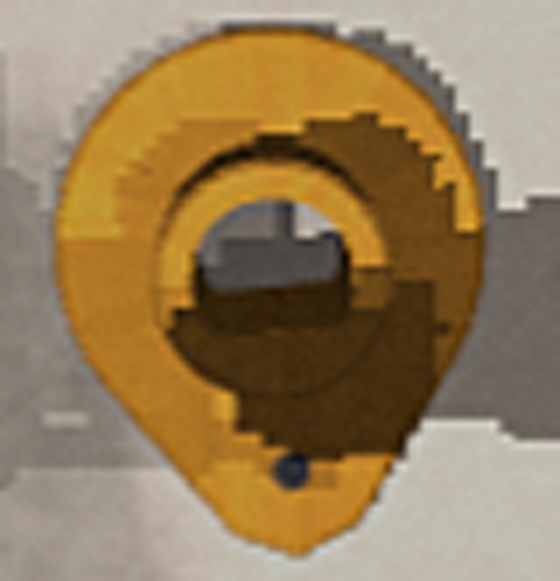

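Crop: plate circle centre (271,244), hub-top centre (274,276), dot (291,470), lobe tip (300,555). Computing cam pose and grasp move.

```bash
cat > t6.py <<'E'
from h import *
import pickle
S=pickle.load(open("s2.pkl","rb"));w=S["wrist"];px=lambda x,y:(220+(x+.5)/7-.5,105+(y+.5)/7-.5)
P=plane(w,[px(271,244),px(291,470),px(300,555)],.010);H=plane(w,[px(274,276)],.042)
print(P,H)
for q in P[1:]:
    v=q-P[0];print(np.degrees(np.arctan2(v[1],v[0])),np.linalg.norm(v))
c=(P[0]+H[0])/2;v=P[2]-P[0]+P[1]-P[0];th=np.degrees(np.arctan2(v[1],v[0]))
print("center",c,th)
# shaft frame
psi=np.radians(-8);cc,s=np.cos(psi),np.sin(psi)
z=np.array([-.5*cc,-.5*s,.866]);z/=np.linalg.norm(z);xf=np.array([.866*cc,.866*s,.5]);yf=np.array([-s,cc,0])
a=np.radians(181.5);x=np.cos(a)*xf+np.sin(a)*yf;Sx=np.c_[x,np.cross(z,x),z]
print(Sx.round(3))
C=Rn.from_euler('z',th,degrees=True).as_matrix()
G=C@np.diag([-1,1,-1.])   # grasp: tool x=-cam x, y=cam y
np.savez("pose.npz",c=c,th=th,Sx=Sx,G=G,seat=[.5333,-.1937,.085])
to([c[0],c[1],.07],G); to([c[0],c[1],.013],G)
E
python3 t6.py
```

```text
[[0.43353424 0.0838827  0.01      ]
 [0.4653676  0.08629989 0.01      ]
 [0.47781809 0.08745994 0.01      ]] [[0.4337706  0.08389062 0.042     ]]
4.342286417532683 0.03192499803910967
4.618319769261392 0.04442809952488144
center [0.43365242 0.08388666 0.026     ] 4.502903875923379
[[-0.861 -0.117 -0.495]
 [ 0.095 -0.993  0.07 ]
 [-0.5    0.013  0.866]]
t 2.95 shift [0.0368 0.0042 0.0901] rot [ 0.06  0.22 -5.31]
t 2.95 shift [0.037  0.0042 0.1471] rot [ 0.06  0.22 -5.31]
```

Emit:
jog_arm:
  rows:
    - [0,0.037,0.004,0.03,0,0.2,-5.3]
    - [0,0.037,0.004,0.06,0,0.2,-5.3]
    - [0,0.037,0.004,0.085,0,0.2,-5.3]
    - [0,0.037,0.004,0.1,0,0.2,-5.3]
    - [0,0.037,0.0042,0.115,0,0.2,-5.3]
    - [0,0.037,0.0042,0.125,0,0.2,-5.3]
    - [0,0.037,0.0042,0.135,0,0.2,-5.3]
    - [0,0.037,0.0042,0.142,0,0.2,-5.3]
    - [0,0.037,0.0042,0.147,0,0.2,-5.3]
    - [0,0.037,0.0042,0.147,0,0.2,-5.3]

```text
time: 3.78
eef_pos: [0.4334, 0.084, 0.0124]
ee_rot: [[-0.997, -0.079, -0.001], [-0.079, 0.997, 0.001], [0.001, 0.001, -1.0]]
wrist_force: [0.2, -0.3, 1.0]
gripper_width: 0.0858
gripper_force: 0.0
```

```bash
cat > g.py <<'E'
from h import *
d=np.load("pose.npz");to([d["c"][0],d["c"][1],.013],d["G"]);print(ctrl.get_state()["wrist_force"])
E
python3 g.py
```

```text
t 3.78 shift [-0.0002 -0.0001 -0.0006] rot [ 0.06 -0.05  0.02]
[ 0.20477802 -0.25826342  0.95009192]
```

Emit:
jog_arm:
  rows:
    - [1,0,0,0,0,0,0]
    - [1,0,0,0,0,0,0]
    - [1,0,0,0,0,0,0]
    - [1,0,0,0,0,0,0]
    - [1,0,0,0,0,0,0]
    - [1,0,0,0,0,0,0]
    - [1,0,0,0,0,0,0]
    - [1,0,0,0,0,0,0]
    - [1,0,0,0,0,0,0]
    - [1,0,0,0,0,0,0]

```text
time: 4.62
eef_pos: [0.434, 0.0841, 0.0138]
ee_rot: [[-0.997, -0.079, 0.002], [-0.079, 0.997, 0.001], [-0.002, 0.001, -1.0]]
wrist_force: [0.5, 1.4, 5.3]
gripper_width: 0.0283
gripper_force: 58.9
```

Emit:
jog_arm:
  rows:
    - [1,0,0,-0.01,0,0,0]
    - [1,0,0,-0.025,0,0,0]
    - [1,0,0,-0.05,0,0,0]
    - [1,0,0,-0.08,0,0,0]
    - [1,0,0,-0.11,0,0,0]
    - [1,0,0,-0.14,0,0,0]
    - [1,0,0,-0.16,0,0,0]
    - [1,0,0,-0.175,0,0,0]
    - [1,0,0,-0.18,0,0,0]
    - [1,0,0,-0.18,0,0,0]

```text
time: 5.45
eef_pos: [0.434, 0.084, 0.1942]
ee_rot: [[-0.997, -0.079, 0.003], [-0.079, 0.997, 0.001], [-0.003, 0.001, -1.0]]
wrist_force: [-0.3, -0.3, -2.3]
gripper_width: 0.0282
gripper_force: 59.4
```

```bash
python3 t4.py 3
```

```text
5.6 [0.43257005 0.08397708 0.19204641] [-3.60e+00  1.98e+01  1.10e+02  1.00e-01  5.03e+01 -9.82e+01]
```

View pics/w3.png

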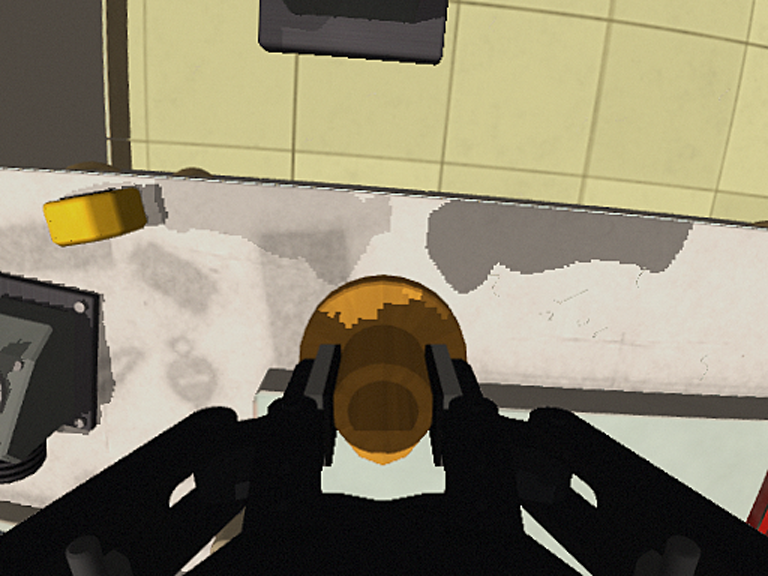

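The cam is held squarely: hub centred at column 383, lobe pointing down the image. Now check its seat in the grip against projection, and compute a two-stage reorientation.

```bash
cat > t7.py <<'E'
from h import *
import pickle
w=pickle.load(open("s3.pkl","rb"))["wrist"];s=ctrl.get_state();T=np.array(s["ee_rot"])
f=lambda q:(proj(w,s["eef_pos"]+T@np.array(q))[0]*1.5+.25).round(1)
print("hub bottom rim 383,455:",f([-.015,0,-.0285]),"bore c 383,405:",f([0,0,-.0285]),"plate top rim y275:",f([.03,0,.0035]),f([.03,0,.0135]),"L/R 300,466",f([0,-.03,.0035]),f([0,.03,.0035]),"lobe 383,463",f([-.044,0,.0035]))
d=np.load("pose.npz");Sx=d["Sx"];np.savez("p2.npz",P=Sx@np.diag([-1,1,-1.]),z=Sx[:,2],seat=d["seat"])
A=Rn.from_rotvec([0,-20,0],degrees=True).as_matrix()@np.array([[0,1,0],[1,0,0],[0,0,-1.]])
to([.43,-.04,.21],A)
E
python3 t7.py
```

```text
hub bottom rim 383,455: [379.6 452.6] bore c 383,405: [379.4 408.6] plate top rim y275: [379.8 278.6] [380.  271.4] L/R 300,466 [295.6 360.4] [464.7 360.3] lobe 383,463 [380.5 464.6]
t 5.6 shift [ 0.0124 -0.1234 -0.0181] rot [-15.28 -16.64  93.45]
```

Emit:
jog_arm:
  rows:
    - [1,0.012,-0.123,-0.018,-7.5,-8,45]
    - [1,0.012,-0.123,-0.018,-15.3,-16.6,93.4]
    - [1,0.012,-0.123,-0.018,-15.3,-16.6,93.4]
    - [1,0.012,-0.123,-0.018,-15.3,-16.6,93.4]
    - [1,0.012,-0.123,-0.018,-15.3,-16.6,93.4]
    - [1,0.012,-0.123,-0.018,-15.3,-16.6,93.4]
    - [1,0.012,-0.123,-0.018,-15.3,-16.6,93.4]
    - [1,0.012,-0.123,-0.018,-15.3,-16.6,93.4]
    - [1,0.012,-0.123,-0.018,-15.3,-16.6,93.4]
    - [1,0.012,-0.123,-0.018,-15.3,-16.6,93.4]

```text
time: 6.43
eef_pos: [0.4303, -0.0395, 0.2095]
ee_rot: [[-0.4, 0.878, 0.264], [0.915, 0.399, 0.059], [-0.054, 0.266, -0.963]]
wrist_force: [-0.6, -0.4, -2.6]
gripper_width: 0.0287
gripper_force: 59.9
```

```bash
cat > p.py <<'E'
from h import *
import sys
d=np.load("p2.npz");seat=np.array([.5321,-.1936,.085]);
to(seat+d["z"]*float(sys.argv[1]),d["P"]);s=ctrl.get_state();print(np.array(s["joint_positions"]).round(1),np.array(s["eef_pos"]).round(4),"F tool",(np.array(s["ee_rot"]).T@s["wrist_force"]).round(1))
E
python3 p.py .1
```

```text
t 6.43 shift [-0.1535 -0.0229  0.0416] rot [-19.25   3.02 118.17]
[-27.4  13.  120.4  17.4  35.7 -64.6] [ 0.4303 -0.0395  0.2095] F tool [ 0.1 -1.4  2.3]
```

Emit:
jog_arm:
  rows:
    - [1,-0.06,-0.009,0.0,-9,1.5,58]
    - [1,-0.1,-0.015,0.0,-14,2,90]
    - [1,-0.153,-0.023,0.02,-19.2,3,118.2]
    - [1,-0.153,-0.023,0.0416,-19.2,3,118.2]
    - [1,-0.153,-0.023,0.0416,-19.2,3,118.2]
    - [1,-0.153,-0.023,0.0416,-19.2,3,118.2]
    - [1,-0.153,-0.023,0.0416,-19.2,3,118.2]
    - [1,-0.153,-0.023,0.0416,-19.2,3,118.2]
    - [1,-0.153,-0.023,0.0416,-19.2,3,118.2]
    - [1,-0.153,-0.023,0.0416,-19.2,3,118.2]

```text
time: 7.27
eef_pos: [0.4835, -0.1858, 0.1717]
ee_rot: [[0.651, 0.618, 0.441], [0.669, -0.741, 0.05], [0.358, 0.262, -0.896]]
wrist_force: [0.7, 0.4, -2.2]
gripper_width: 0.0288
gripper_force: 59.9
```

```bash
python3 p.py .1
```

```text
t 7.27 shift [-0.0012  0.0001 -0.0004] rot [-7.87  1.28 47.46]
[-45.5  23.4 117.7  44.9  29.7 -36.1] [ 0.4835 -0.1858  0.1717] F tool [-0.1 -0.5  2.3]
```

Emit:
jog_arm:
  rows:
    - [1,-0.001,0,0,-7.9,1.3,47.5]
    - [1,-0.001,0,0,-7.9,1.3,47.5]
    - [1,-0.001,0,0,-7.9,1.3,47.5]
    - [1,-0.001,0,0,-7.9,1.3,47.5]
    - [1,-0.001,0,0,-7.9,1.3,47.5]
    - [1,-0.001,0,0,-7.9,1.3,47.5]
    - [1,-0.001,0,0,-7.9,1.3,47.5]
    - [1,-0.001,0,0,-7.9,1.3,47.5]
    - [1,-0.001,0,0,-7.9,1.3,47.5]
    - [1,-0.001,0,0,-7.9,1.3,47.5]

```text
time: 8.1
eef_pos: [0.4836, -0.1867, 0.1724]
ee_rot: [[0.861, -0.11, 0.497], [-0.086, -0.994, -0.07], [0.502, 0.018, -0.865]]
wrist_force: [-1.0, -0.3, -1.8]
gripper_width: 0.0282
gripper_force: 59.9
```

```bash
python3 p.py .1; python3 p.py .055; python3 t4.py 4; python3 -c "
import pickle,cv2,numpy as np
S=pickle.load(open('s4.pkl','rb'))
a=cv2.resize(S['scene']['img'][100:250,180:380],(400,300),interpolation=2);b=cv2.resize(S['top']['img'][130:250,220:380],(400,300),interpolation=2)
w=cv2.resize(S['wrist']['img'],(400,300))
cv2.imwrite('pics/e.png',np.vstack([np.hstack([a,b]),np.hstack([w,w*0])]))"
```

```text
t 8.1 shift [-0.0013 -0.      0.0002] rot [ 0.01 -0.15  0.48]
[-43.5  22.9 122.4  61.8  19.3  -4. ] [ 0.4836 -0.1867  0.1724] F tool [-1.7  0.4  1.1]
t 8.1 shift [-0.0014 -0.      0.0452] rot [ 0.01 -0.15  0.48]
[-43.5  22.9 122.4  61.8  19.3  -4. ] [ 0.4836 -0.1867  0.1724] F tool [-1.7  0.4  1.1]
8.25 [ 0.48380303 -0.18705538  0.17299202] [-43.5  22.8 122.4  61.8  19.3  -4. ]
```

View pics/e.png

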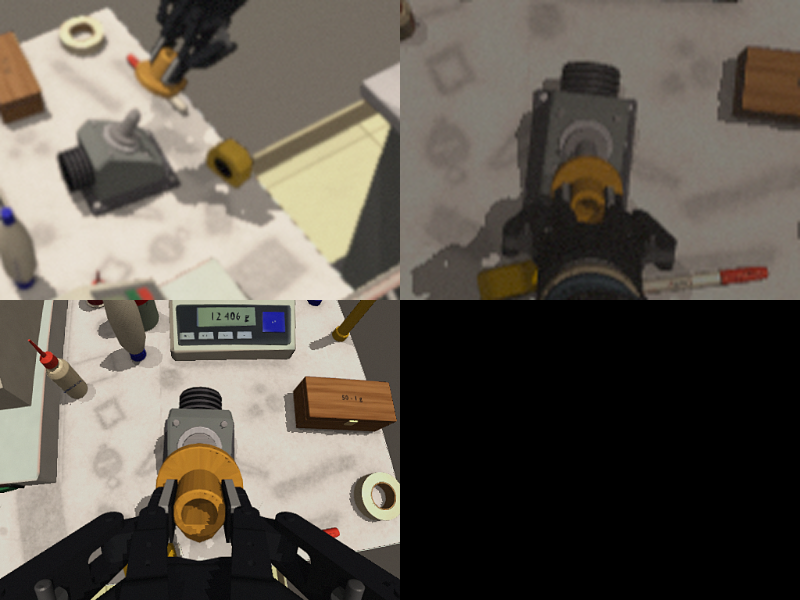

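Cam is held plate-first above the shaft, coaxial in the top and wrist views, with the scene view showing the shaft tip ahead of it. Advance to 3 mm short of the tip.

Emit:
jog_arm:
  rows:
    - [1,-0.0013,0,0.01,0,-0.2,0.5]
    - [1,-0.0013,0,0.02,0,-0.2,0.5]
    - [1,-0.0013,0,0.03,0,-0.2,0.5]
    - [1,-0.0013,0,0.038,0,-0.2,0.5]
    - [1,-0.0013,0,0.043,0,-0.2,0.5]
    - [1,-0.0013,0,0.045,0,-0.2,0.5]
    - [1,-0.0013,0,0.045,0,-0.2,0.5]
    - [1,-0.0013,0,0.045,0,-0.2,0.5]
    - [1,-0.0013,0,0.045,0,-0.2,0.5]
    - [1,-0.0013,0,0.045,0,-0.2,0.5]

```text
time: 9.08
eef_pos: [0.5051, -0.19, 0.1341]
ee_rot: [[0.86, -0.119, 0.496], [-0.096, -0.993, -0.071], [0.501, 0.013, -0.865]]
wrist_force: [-0.1, -0.0, -1.7]
gripper_width: 0.0284
gripper_force: 59.9
```

```bash
python3 p.py .045; python3 t4.py 5; python3 -c "
import pickle,cv2,numpy as np
S=pickle.load(open('s5.pkl','rb'))
a=cv2.resize(S['scene']['img'][125:215,190:290],(400,360),interpolation=2)
w=cv2.resize(S['wrist']['img'][120:384-24,150:390],(400,400))[:360]
cv2.imwrite('pics/f.png',np.hstack([a,w]))"
```

```text
t 9.08 shift [-0.0009 -0.0002  0.0111] rot [ 0.08 -0.06 -0.1 ]
[-41.5  29.1 121.4  77.2  16.4 -17.9] [ 0.5051 -0.19    0.1341] F tool [-0.9  0.   1.4]
9.2333 [ 0.50509971 -0.18995162  0.13398676] [-41.5  29.1 121.4  77.2  16.4 -17.9]
```

View pics/f.png

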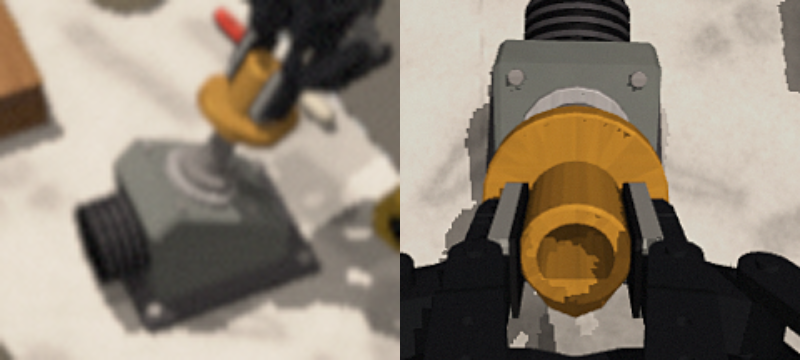

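Scene: the shaft tip points into the plate's middle; wrist view: hub centred and aligned with the collar. Advance onto the taper gently, watching force.

Emit:
jog_arm:
  rows:
    - [1,-0.0009,0,0.001,0,0,0]
    - [1,-0.0009,0,0.002,0,0,0]
    - [1,-0.0009,0,0.003,0,0,0]
    - [1,-0.0009,0,0.004,0,0,0]
    - [1,-0.0009,0,0.005,0,0,0]
    - [1,-0.0009,0,0.006,0,0,0]
    - [1,-0.0009,0,0.007,0,0,0]
    - [1,-0.0009,0,0.008,0,0,0]
    - [1,-0.0009,0,0.009,0,0,0]
    - [1,-0.0009,0,0.009,0,0,0]

```text
time: 10.07
eef_pos: [0.5088, -0.1904, 0.1252]
ee_rot: [[0.861, -0.119, 0.495], [-0.096, -0.993, -0.071], [0.5, 0.013, -0.866]]
wrist_force: [-0.7, 0.8, -2.0]
gripper_width: 0.0283
gripper_force: 59.9
```

```bash
python3 p.py .038
```

```text
t 10.07 shift [ 0.0002 -0.0001  0.0086] rot [ 0.05 -0.02 -0.11]
[-41.2  30.5 121.2  81.1  16.1 -21.7] [ 0.5088 -0.1904  0.1252] F tool [-1.7 -0.8  1.3]
```

Emit:
jog_arm:
  rows:
    - [1,0,0,0.001,0,0,0]
    - [1,0,0,0.002,0,0,0]
    - [1,0,0,0.003,0,0,0]
    - [1,0,0,0.004,0,0,0]
    - [1,0,0,0.005,0,0,0]
    - [1,0,0,0.006,0,0,0]
    - [1,0,0,0.007,0,0,0]
    - [1,0,0,0.008,0,0,0]
    - [1,0,0,0.009,0,0,0]
    - [1,0,0,0.01,0,0,0]

```text
time: 10.9
eef_pos: [0.5138, -0.1911, 0.1167]
ee_rot: [[0.86, -0.119, 0.496], [-0.096, -0.993, -0.071], [0.5, 0.013, -0.866]]
wrist_force: [-0.1, 1.0, -2.4]
gripper_width: 0.028
gripper_force: 59.9
```

```bash
python3 p.py .027
```

```text
t 10.9 shift [ 0.0001 -0.0001  0.0097] rot [ 0.06 -0.03 -0.11]
[-40.8  31.8 120.8  84.9  15.8 -25.3] [ 0.5138 -0.1911  0.1167] F tool [-1.3 -1.   2. ]
```

Emit:
jog_arm:
  rows:
    - [1,0,0,0.0012,0,0,0]
    - [1,0,0,0.0024,0,0,0]
    - [1,0,0,0.0036,0,0,0]
    - [1,0,0,0.0048,0,0,0]
    - [1,0,0,0.006,0,0,0]
    - [1,0,0,0.0072,0,0,0]
    - [1,0,0,0.0084,0,0,0]
    - [1,0,0,0.0096,0,0,0]
    - [1,0,0,0.0108,0,0,0]
    - [1,0,0,0.012,0,0,0]

```text
time: 11.73
eef_pos: [0.5198, -0.192, 0.1063]
ee_rot: [[0.86, -0.119, 0.496], [-0.096, -0.993, -0.071], [0.5, 0.013, -0.866]]
wrist_force: [-1.2, -0.0, -1.4]
gripper_width: 0.0285
gripper_force: 59.9
```

```bash
python3 p.py .0138
```

```text
t 11.73 shift [ 0.0001 -0.0001  0.0108] rot [ 0.06 -0.03 -0.11]
[-40.4  33.4 120.3  89.4  15.5 -29.4] [ 0.5198 -0.192   0.1063] F tool [-1.7  0.1  0.6]
```

Emit:
jog_arm:
  rows:
    - [1,0,0,0.0012,0,0,0]
    - [1,0,0,0.0024,0,0,0]
    - [1,0,0,0.0036,0,0,0]
    - [1,0,0,0.0048,0,0,0]
    - [1,0,0,0.006,0,0,0]
    - [1,0,0,0.007,0,0,0]
    - [1,0,0,0.008,0,0,0]
    - [1,0,0,0.0085,0,0,0]
    - [1,0,0,0.009,0,0,0]
    - [1,0,0,0.009,0,0,0]

```text
time: 12.57
eef_pos: [0.5242, -0.1926, 0.0985]
ee_rot: [[0.86, -0.119, 0.496], [-0.096, -0.993, -0.071], [0.5, 0.013, -0.866]]
wrist_force: [0.2, -0.1, -0.7]
gripper_width: 0.0283
gripper_force: 59.9
```

```bash
python3 p.py .0138
```

```text
t 12.57 shift [ 0.0001 -0.0001  0.0019] rot [ 0.05 -0.03 -0.11]
[-40.   34.6 119.9  92.6  15.4 -32.4] [ 0.5242 -0.1926  0.0985] F tool [-0.2  0.1  0.7]
```

Emit:
jog_arm:
  rows:
    - [1,0,0,0.0003,0,0,0]
    - [1,0,0,0.0006,0,0,0]
    - [1,0,0,0.0009,0,0,0]
    - [1,0,0,0.0012,0,0,0]
    - [1,0,0,0.0015,0,0,0]
    - [1,0,0,0.0018,0,0,0]
    - [1,0,0,0.0021,0,0,0]
    - [1,0,0,0.0023,0,0,0]
    - [1,0,0,0.0025,0,0,0]
    - [1,0,0,0.0025,0,0,0]

```text
time: 13.4
eef_pos: [0.5254, -0.1928, 0.0965]
ee_rot: [[0.86, -0.119, 0.496], [-0.096, -0.993, -0.071], [0.5, 0.013, -0.866]]
wrist_force: [-0.0, 0.3, -0.9]
gripper_width: 0.0285
gripper_force: 60.1
```

```bash
python3 p.py .0138
```

```text
t 13.4 shift [ 0.0001 -0.0001 -0.0005] rot [ 0.06 -0.04 -0.11]
[-39.9  34.9 119.8  93.4  15.3 -33.3] [ 0.5254 -0.1928  0.0965] F tool [-0.5 -0.4  0.7]
```

Emit:
jog_arm:
  rows:
    - [1,0,0,0.0003,0,0,0]
    - [1,0,0,0.0005,0,0,0]
    - [1,0,0,0.0007,0,0,0]
    - [1,0,0,0.0009,0,0,0]
    - [1,0,0,0.0011,0,0,0]
    - [1,0,0,0.0013,0,0,0]
    - [1,0,0,0.0015,0,0,0]
    - [1,0,0,0.0015,0,0,0]
    - [1,0,0,0.0015,0,0,0]
    - [1,0,0,0.0015,0,0,0]

```text
time: 14.23
eef_pos: [0.5255, -0.1928, 0.0963]
ee_rot: [[0.86, -0.119, 0.496], [-0.097, -0.993, -0.072], [0.501, 0.014, -0.865]]
wrist_force: [-8.6, 0.6, 12.2]
gripper_width: 0.0284
gripper_force: 61.8
```

```bash
python3 p.py .0138
```

```text
t 14.23 shift [ 0.0001 -0.0001 -0.0007] rot [ 0.11 -0.08 -0.12]
[-39.9  35.  119.9  94.   15.3 -33.8] [ 0.5255 -0.1928  0.0963] F tool [ -1.3   0.6 -14.9]
```

Contact: 15 N along the axis, travel stopped at the expected depth. Press slightly more to seat flush, then relax.

Emit:
jog_arm:
  rows:
    - [1,0,0,0.0002,0,0,0]
    - [1,0,0,0.0004,0,0,0]
    - [1,0,0,0.0006,0,0,0]
    - [1,0,0,0.0008,0,0,0]
    - [1,0,0,0.0008,0,0,0]
    - [1,0,0,0.0008,0,0,0]
    - [1,0,0,0.0008,0,0,0]
    - [1,0,0,0.0008,0,0,0]
    - [1,0,0,0.0008,0,0,0]
    - [1,0,0,0.0008,0,0,0]

```text
time: 15.07
eef_pos: [0.5255, -0.1928, 0.0963]
ee_rot: [[0.86, -0.12, 0.496], [-0.097, -0.993, -0.072], [0.501, 0.014, -0.865]]
wrist_force: [-11.2, 0.6, 18.2]
gripper_width: 0.0283
gripper_force: 62.7
```

```bash
python3 p.py .0138
```

```text
t 15.07 shift [ 0.0001 -0.0001 -0.0007] rot [ 0.14 -0.1  -0.13]
[-39.9  35.  119.9  94.2  15.3 -34. ] [ 0.5255 -0.1928  0.0963] F tool [ -0.5   1.  -21.3]
```

Emit:
jog_arm:
  rows:
    - [1,0,0,-0.0006,0,0,0]
    - [1,0,0,-0.0012,0,0,0]
    - [1,0,0,-0.0014,0,0,0]
    - [0.4,0,0,-0.0014,0,0,0]
    - [0.4,0,0,-0.0014,0,0,0]
    - [0.4,0,0,-0.0014,0,0,0]
    - [0.4,0,0,-0.0014,0,0,0]
    - [0.4,0,0,-0.0014,0,0,0]
    - [0.4,0,0,-0.0014,0,0,0]
    - [0.4,0,0,-0.0014,0,0,0]

```text
time: 15.9
eef_pos: [0.5259, -0.1928, 0.0956]
ee_rot: [[0.86, -0.119, 0.495], [-0.096, -0.993, -0.071], [0.5, 0.013, -0.866]]
wrist_force: [0.9, 0.4, 0.3]
gripper_width: 0.0511
gripper_force: 0.0
```

```bash
python3 p.py .0138;python3 t4.py 6
```

```text
t 15.9 shift [ 0.0001 -0.0001 -0.0015] rot [ 0.05 -0.03 -0.1 ]
[-39.9  35.1 119.8  93.7  15.3 -33.6] [ 0.5259 -0.1928  0.0956] F tool [ 0.8 -0.5  0.2]
16.05 [ 0.52583915 -0.19280842  0.09560592] [-39.9  35.1 119.8  93.7  15.3 -33.6]
```

Released with no force left. Retreat along the shaft axis.

Emit:
jog_arm:
  rows:
    - [0.4,0,0,-0.005,0,0,0]
    - [0.4,0,0,-0.012,0,0,0]
    - [0.4,0,0,-0.022,0,0,0]
    - [0.4,0,0,-0.035,0,0,0]
    - [0.4,0,0,-0.05,0,0,0]
    - [0.4,0,0,-0.065,0,0,0]
    - [0.4,0,0,-0.08,0,0,0]
    - [0.4,0,0,-0.095,0,0,0]
    - [0.4,0,0,-0.105,0,0,0]
    - [0.4,0,0,-0.105,0,0,0]

```text
time: 16.88
eef_pos: [0.4735, -0.1854, 0.1881]
ee_rot: [[0.86, -0.119, 0.497], [-0.095, -0.993, -0.072], [0.502, 0.015, -0.865]]
wrist_force: [0.5, 0.1, 0.2]
gripper_width: 0.0517
gripper_force: 0.0
```

```bash
python3 t4.py 7
python3 - <<'E'
from h import *
import pickle
w=pickle.load(open("s7.pkl","rb"))["wrist"];im=cv2.cvtColor(w["img"],cv2.COLOR_BGR2HSV)
m=cv2.inRange(im,(8,120,40),(30,255,255));cs=sorted(cv2.findContours(m,0,1)[0],key=cv2.contourArea)[-3:]
for c in cs:print(cv2.contourArea(c),cv2.boundingRect(c))
d=np.load("p2.npz");Sx=d["P"]@np.diag([-1,1,-1.]);seat=np.array([.5321,-.1936,.085])
a=np.linspace(0,2*np.pi,40)
for h in(0,.003,.006):
    pts=np.r_[[seat+Sx@np.array([.03*np.cos(t),.03*np.sin(t),.01+h]) for t in a],[seat+Sx@np.array([.015*np.cos(t),.015*np.sin(t),.042+h]) for t in a],[seat+Sx@[.044,0,.01+h]]]
    print(h,cv2.boundingRect(proj(w,pts).astype(np.float32)), proj(w,[seat+Sx@[0,0,.038],seat+Sx@[0,0,.042+h]]).round(1))
E
```

```text
17.0333 [ 0.47394721 -0.18550113  0.18639526] [-44.4  20.4 122.7  56.6  20.8   1.3]
887.0 (192, 298, 39, 38)
4031.0 (220, 154, 70, 82)
6334.0 (371, 95, 126, 67)
0 (220, 155, 71, 83) [[255.8 200.1]
 [255.9 201.7]]
0.003 (220, 156, 71, 83) [[255.8 200.1]
 [255.9 202.9]]
0.006 (219, 156, 73, 85) [[255.8 200.1]
 [255.9 204.2]]
```

The cam's measured outline (220,154,70,82) matches the fully seated prediction (220,155,71,83). Handing in.

```bash
python3 -c "
from station import ctrl
print(ctrl.finish_job())"
```

```text
the job is handed in; nothing more can be done
None
```

The cam is on the shaft hub outward with the flats matched, pressed home on the collar (about 21 N) and released. The wrist view afterwards matches a fully seated cam, and I handed the job in at about 17 s.

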